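# Complete a reel kit and carry the rack level

### The job

Complete the kit for the placement machine: take the blue component reel out of the roller stand, lower it into either of the two empty slots of the wire carrying rack until it sits fully home, without dropping it in, and let go of it. Then take the rack by its yellow handle, lift it about 10 cm off the table without tipping it, and hold it there, still and level, with all three reels in their slots: finish while holding it, do not put it down. Leave the jar, nozzle block and circuit board on the table undisturbed.

Things in the scene. Friction and masses are not known exactly. Their poses are not given: they have to be found in the camera images.
- rack: Loose carrying rack of black wire, 110 (x) x 218 (y) x 152 mm, about 0.4 kg empty. Origin: centre of its underside; x along slots and handle, y across the slots, z up. Four upright slots, open on top, centred at y = -92, -46, 46, 92 mm: 14 mm gaps between hoops of 4 mm wire, 62 mm high, 105 mm long. Silver reels fill the outer slots; the inner two are empty. The handle is over y = 0.
- handle (a point): Middle of the rack's straight yellow grip bar: 76 mm long along the rack's x, 14 mm wide (y), 14 mm high, centre 145 mm above the rack's underside, about over its centre of mass. 33 mm free on each side to a reel in an inner slot; the reels' tops are 21 mm below the bar's centre.
- slot_left (a point): Seat of the empty slot at rack y = +46 mm: where the centre of a reel is when it is fully home (66 mm above the rack's underside, reel top at 124 mm), resting on two rods at the bottom. Axes as the rack; the reel's axis lies along y.
- slot_right (a point): The same for the empty slot at rack y = -46 mm.
- stand: Roller stand fixed to the table: grey base 140 (x) x 56 (y) mm, two upright aluminium cheeks 100 mm long in x, 41 mm high, 14 mm apart. Origin: centre of its underside; x along the slot between the cheeks, y across, z up. The blue reel stands on edge in it on two rollers, centre about 74 mm and top about 132 mm above the table, and may lean 4 degrees.
- blue_reel: Blue component reel, loose: a flat disc of 116 mm diameter, 11 mm thick, about 90 g. Its own z axis is the disc's axis; its origin is the centre of one flat face. At the start it stands on edge in the stand, its z axis level along the stand's y.
- blue_reel_mid (a point): Centre of the blue reel, mid-thickness.
- silver_reel_a: Silver component reel on edge in an outer slot of the rack: disc 116 mm diameter, 11 mm thick, own z is the disc's axis.
- silver_reel_b: Silver component reel on edge in the other outer slot of the rack: disc 116 mm diameter, 11 mm thick, own z is the disc's axis.
- silver_reel_a_mid (a point): Centre of silver reel a.
- silver_reel_b_mid (a point): Centre of silver reel b.
- paste_jar: Solder paste jar with green lid, 58 mm diameter, 50 mm high, a bystander. Origin at the centre of its underside.
- nozzle_block: Black block with upright nozzles, 36 x 70 x 40 mm, a bystander. Origin at the centre of its underside.
- circuit_board: Blue circuit board lying flat, 55 x 80 x 19 mm, a bystander. Origin at the centre of its underside.

How it is judged (in metres and radians):
On the way, in this order (a step that is already met when the one before it is completed fails the run):
1. the blue reel sits fully home in an empty slot of the rack, which stands on the table, and is let go (x of blue_reel_mid in the frame of rack between -0.006 and 0.006 m and z of blue_reel_mid in the frame of rack between 0.0616 and 0.0696 m and angle between the z axis of blue_reel and the y axis of rack, either way round below 0.12 rad and (y of blue_reel_mid in the frame of rack between 0.041 and 0.051 m or y of blue_reel_mid in the frame of rack between -0.051 and -0.041 m) and contact force between the fingers and blue_reel below 0.3 N and height (world z) of rack below 0.01 m and linear speed of blue_reel below 0.03 m/s), for 0.2 s.
2. the rack, with the blue reel in it, is lifted off the table by its handle (height (world z) of rack above 0.05 m and contact force between the fingers and rack above 3 N), for 0.2 s.
At the end, for the whole second after the job is handed in: Rack held by the fingers, underside 60 to 150 mm above the table, within 7 degrees of level, still, not on the stand; blue reel home in an inner slot, silver reels in the outer ones: centres within 6 mm along, 5 mm across and 4 mm in height of their seats, axes within 7 degrees (height (world z) of rack between 0.06 and 0.15 m and angle between rack's own z axis and vertical below 0.12 rad and linear speed of rack below 0.03 m/s and angular speed of rack below 0.15 rad/s and contact force between the fingers and rack above 3 N and contact force between rack and stand below 0.3 N and x of blue_reel_mid in the frame of rack between -0.006 and 0.006 m and z of blue_reel_mid in the frame of rack between 0.0616 and 0.0696 m and angle between the z axis of each of blue_reel, silver_reel_a, silver_reel_b and the y axis of rack, either way round below 0.12 rad and (y of blue_reel_mid in the frame of rack between 0.041 and 0.051 m or y of blue_reel_mid in the frame of rack between -0.051 and -0.041 m) and x of silver_reel_a_mid in the frame of rack between -0.006 and 0.006 m and z of silver_reel_a_mid in the frame of rack between 0.0616 and 0.0696 m and (y of silver_reel_a_mid in the frame of rack between 0.087 and 0.097 m or y of silver_reel_a_mid in the frame of rack between -0.097 and -0.087 m) and x of silver_reel_b_mid in the frame of rack between -0.006 and 0.006 m and z of silver_reel_b_mid in the frame of rack between 0.0616 and 0.0696 m and (y of silver_reel_b_mid in the frame of rack between 0.087 and 0.097 m or y of silver_reel_b_mid in the frame of rack between -0.097 and -0.087 m)); the arm keeps its last pose, push and grip.
It fails at once if the blue reel falls freely (dropped from more than about 2 cm) (contact force between the fingers and blue_reel below 0.05 N and linear speed of blue_reel above 0.6 m/s and height (world z) of rack below 0.02 m).
It fails at once if the rack is tipped by more than 17 degrees (angle between rack's own z axis and vertical above 0.3 rad).
It fails at once if the paste jar is pushed more than 25 mm or knocked over (distance of paste_jar from where it was at the start of the episode above 0.025 m or angle between paste_jar's own z axis and vertical above 0.5 rad).
It fails at once if the nozzle block is pushed more than 25 mm or knocked over (distance of nozzle_block from where it was at the start of the episode above 0.025 m or angle between nozzle_block's own z axis and vertical above 0.5 rad).
It fails at once if the circuit board is pushed more than 25 mm or knocked over (distance of circuit_board from where it was at the start of the episode above 0.025 m or angle between circuit_board's own z axis and vertical above 0.5 rad).
It also fails if it takes over 58 s, if anything falls off the work surface, if the arm or the gripper's body presses on something with over 40 N, if the wrist force passes 120 N, or if a joint passes its speed limit or range.

### The arm

A 6-joint arm with a two-finger parallel gripper is mounted at the origin on a cart in front of the work surface, level with it; the furniture and walls round the work are solid. World frame = base frame: x ahead of the robot, y to its left, z up, the work surface at z = 0. Lengths are in m, angles in degrees, forces in N, time in s.
With the tool pointing down it reaches from about 0.35 to 0.875 m from the base axis. Payload 4.2 kg.
Tool frame: the origin (TCP) lies on the front face of the gripper's body, between the roots of the fingers; the fingertips stand 70 mm ahead of it and the grasp point (between the pads) lies 51 mm ahead of it; z points along the fingers, y is the line along which they close (so a half turn about z gives the same grasp; the last joint's range is limited). The gripper opens to 87 mm and grips with 3 to 60 N. Pads are 19 mm wide; open, the fingers measure 117 mm over their backs; the gripper's body (75 mm by 190 mm) begins 51 mm behind the grasp point.
Start: joints at [83.858, 22.042, 0.453, 0, -68.411, -14.817], TCP at [0.224, 0.584, 0.292] pointing down, gripper open.
Joint ranges: [-179.83, 179.83], [-69.29, 118.12], [-61.27, 80.66], [-181.25, 117.63], [-171.15, -9.14], [-177.46, 177.46]. Speed limits (degrees/s): [159.86, 159.86, 180, 180, 180, 180].

### API

Orientations are given as a 3x3 rotation matrix whose columns are the frame's x, y, z axes.
In Python, from station import r gives the robot as it stands.
- The arm moves only by the shell command python3 -m pendant 'ROWS' [OPENING]. ROWS is JSON, a list of rows, each a list of 2 entries, a list of its own where there are three numbers: the shift along the tool's x, y, z in mm, then the turn, a rotation vector about the tool's x, y, z in rad. A call has 1 to 10 rows; each row is the pose to reach, as a shift and turn from the pose commanded when the call began, along the tool's axes at that moment; what a row does not reach only later rows make up. A row lasts 1/10 s, in which the tool goes at most 50 mm and 8.59 degrees, less where a joint would pass 70% of its speed; a pose out of reach is approached as far as the arm can. A call with a gripper value outside its range is refused whole. OPENING is the opening, from 0 (shut) to 1 (fully open), set as the call begins (- or left out, the last holds). The fingers move at their own pace and stop on an object; the grip force is fixed at half the most. Time passes only in rows, so rows that repeat a pose let the fingers close. It gives the time, the measured TCP pose, the force, the opening and the grip force at its end, in the units of the state.
- r.sense(): the state, without advancing time (a new reading comes with each control period).
- r.capture(name): name is "scene" or "top" or "wrist"; returns a dict with "frame" (384x512x3 uint8, red, green, blue), "vertical_fov" (degrees; the focal length in pixels is half the picture's height over the tangent of half this angle, whatever the lens; pixels are square), "cx", "cy" (the principal point, pixels), "rvec" (rotation vector, rad) and "tvec" (3), from world to camera coordinates, as OpenCV has them. Camera axes: x right, y down, z forward; pixel columns grow to the right and rows downward; lengths in m; the calibration is good to about 2 mm. A picture is of the moment at which its call begins. There is no depth.
- r.finish_job(): hands the job in; it is judged then, once.
The state is a dict: "time_s": time; "joints": joint angles; "joint_velocities": joint speeds; "effort": joint torques, N m; "tcp_pos": TCP position; "ee_rot": TCP orientation; "wrist_force": force on the tool from outside, world axes, zero at the start; "moment": the same for the moment, N m; "gripper_width": opening from 0.0 (shut) to 1.0 (fully open); "gripper_force": force on a finger pad.
Only numpy, scipy, OpenCV 4.12 (cv2) and the standard library are available. Lean on these libraries where they do the work, as an engineer would, in place of code of your own. Each camera call takes 0.05 s, during which the arm holds its last target. There are 200 camera calls.

## Working session

There is one attempt and no reset: what is moved stays moved. The work goes in short steps, Python scripts to look and compute and a shell command to move; the robot and the scene stay as the last step left them, time stands still between calls to the robot, and variables do not carry over. Pictures are saved under pics/ and viewed, at most 13 in all, crops included, and the job is handed in when it is done.

```bash
ls; mkdir -p pics; python3 - <<'E'
from station import r
import cv2,numpy as np
s=r.sense();print(s)
for n in("scene","top","wrist"):
    c=r.capture(n);cv2.imwrite(f"pics/{n}0.png",c["frame"][...,::-1]);np.save(f"pics/{n}0.npy",c,allow_pickle=True)
    print(n,{k:v for k,v in c.items() if k!="frame"})
a=[cv2.imread(f"pics/{n}0.png") for n in("scene","top")]
E
```

```text
pics
{'time_s': 0.0, 'joints': array([ 8.38571094e+01,  2.20908670e+01,  3.79181800e-01, -2.85550399e-02,
       -6.84120326e+01, -1.48154756e+01]), 'joint_velocities': array([ 0.0138586 ,  0.02454063,  0.04159531,  0.00988562, -0.00196662,
        0.02546195]), 'effort': array([-1.09177290e-03, -3.90674007e+01,  1.87410074e+01,  4.21977460e+00,
        1.09730315e-02, -1.95305438e-04]), 'tcp_pos': array([0.223383  , 0.58322623, 0.29115537]), 'ee_rot': array([[ 9.33774839e-01, -3.57860407e-01, -6.91815797e-04],
       [-3.57861060e-01, -9.33772490e-01, -2.09725122e-03],
       [ 1.04524613e-04,  2.20593435e-03, -9.99997561e-01]]), 'wrist_force': array([0.65361818, 0.03497152, 0.54387191]), 'moment': array([-0.05225616, -0.01415158, -0.02215878]), 'gripper_force': 0.0, 'gripper_width': 1.0008473068861727}
scene {'vertical_fov': 49.08264433251679, 'cx': 257.91860036470433, 'cy': 184.58974257503928, 'rvec': array([ 0.81164469, -2.52960777,  1.18297129]), 'tvec': array([0.44013526, 0.32589631, 0.61869752])}
top {'vertical_fov': 50.68505756255012, 'cx': 263.22047284712255, 'cy': 185.79345287537984, 'rvec': array([ 2.15490386, -2.19084625,  0.09426989]), 'tvec': array([-0.06060718,  0.60367569,  0.9175548 ])}
wrist {'vertical_fov': 66.76321807225398, 'cx': 255.4455831114373, 'cy': 188.34591118597962, 'rvec': array([-1.66723291,  2.43152573,  0.36441247]), 'tvec': array([ 0.62470658, -0.03806134,  0.39201864])}
```

View pics/top0.png

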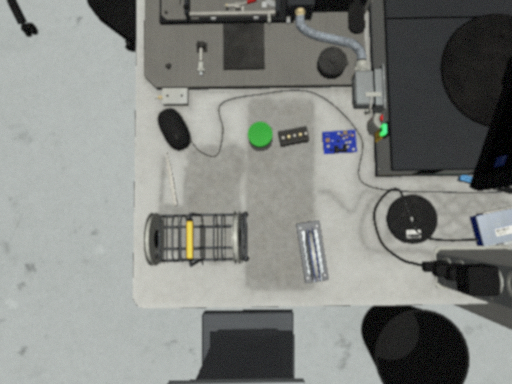

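View pics/scene0.png

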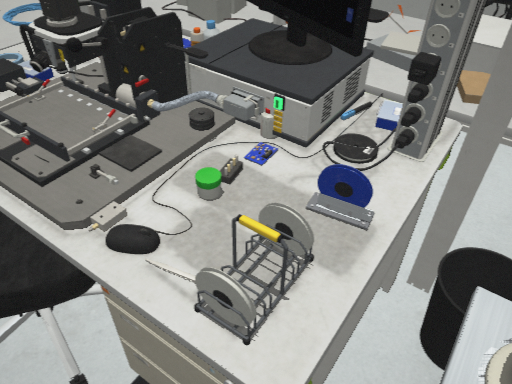

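```bash
cat > h.py <<'E'
import cv2,numpy as np
from station import r
def load(n): return np.load(f"pics/{n}.npy",allow_pickle=True).item()
def snap(cam,n):
    c=r.capture(cam); np.save(f"pics/{n}.npy",c,allow_pickle=True); return c
def K(c):
    h=c["frame"].shape[0]; f=h/2/np.tan(np.radians(c["vertical_fov"])/2)
    return np.array([[f,0,c["cx"]],[0,f,c["cy"]],[0,0,1]])
def onz(c,uv,z):
    uv=np.atleast_2d(np.array(uv,float)); R,_=cv2.Rodrigues(c["rvec"]); C=-R.T@c["tvec"]
    d=np.c_[uv,np.ones(len(uv))]@np.linalg.inv(K(c)).T@R
    return C+d*((z-C[2])/d[:,2])[:,None]
def proj(c,P): return cv2.projectPoints(np.atleast_2d(np.array(P,float)),c["rvec"],c["tvec"],K(c),None)[0][:,0]
def hsv(c): return cv2.cvtColor(c["frame"],cv2.COLOR_RGB2HSV)
def mask(c,lo,hi): return cv2.inRange(hsv(c),lo,hi)
def big(m,k=1):
    cs,_=cv2.findContours(m,cv2.RETR_EXTERNAL,cv2.CHAIN_APPROX_NONE)
    return sorted(cs,key=cv2.contourArea)[-k:][::-1]
YEL=((20,120,100),(35,255,255)); BLU=((108,130,40),(128,255,255)); GRN=((50,100,60),(75,255,255))
E
python3 - <<'E'
from h import *
t,s,w=load("top0"),load("scene0"),load("wrist0")
print([np.round(cv2.minAreaRect(k)[0],1) for k in big(mask(t,*YEL),3)],[cv2.minAreaRect(k) for k in big(mask(s,*YEL),2)])
rc=cv2.minAreaRect(big(mask(t,*YEL))[0]);print("handle",rc,onz(t,[rc[0]],.145),onz(t,cv2.boxPoints(rc),.152))
for n,uv,z in(("stand",(312,252),.05),("jar",(260,135),.05),("noz",(294,136),.02),("board",(340,142),.01)):print(n,onz(t,[uv],z))
print("tcp in top/scene",proj(t,[.223,.583,.25]),proj(s,[.223,.583,.25]))
a=cv2.resize(t["frame"][190:310,130:350],None,fx=3.6,fy=3.6,interpolation=cv2.INTER_CUBIC)
cv2.imwrite("pics/tc.png",a[...,::-1]);cv2.imwrite("pics/wv.png",w["frame"][...,::-1])
E
```

```text
[array([189., 239.]), array([378.4, 138.9]), array([378., 134.])] [((258.6003723144531, 227.18682861328125), (44.17647171020508, 10.117647171020508), 28.072484970092773), ((277.5, 115.5), (11.0, 7.0), 90.0)]
handle ((189.0, 239.0), (38.0, 6.0), 90.0) [[0.48664101 0.0804395  0.145     ]] [[0.52486008 0.08516833 0.152     ]
 [0.5246629  0.07311078 0.152     ]
 [0.44925764 0.07313933 0.152     ]
 [0.44944779 0.08509554 0.152     ]]
stand [[ 0.44981198 -0.17746873  0.05      ]]
jar [[ 0.71797062 -0.06516735  0.05      ]]
noz [[ 0.72072662 -0.14556715  0.02      ]]
board [[ 0.70637634 -0.25608736  0.01      ]]
tcp in top/scene [[-117.29256823  402.16621776]] [[ 94.49347314 996.38305911]]
```

View pics/tc.png

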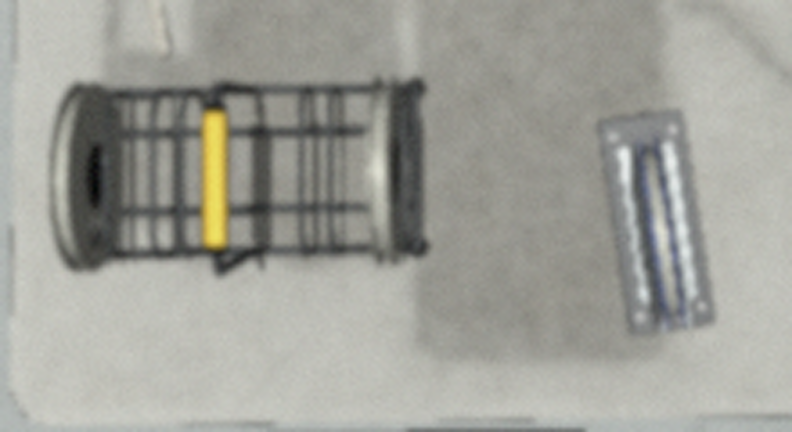

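```bash
cat >> h.py <<'E'
from scipy.spatial.transform import Rotation as Ro
def Rdown(yaw):  # tool x at world yaw (deg), z down
    c,s=np.cos(np.radians(yaw)),np.sin(np.radians(yaw)); return np.array([[c,s,0],[s,-c,0],[0,0,-1]])
def go(p,yaw):
    s=r.sense();R=s["ee_rot"];print("shift",np.round(1000*R.T@(np.array(p)-s["tcp_pos"]),1),"turn",np.round(Ro.from_matrix(R.T@Rdown(yaw)).as_rotvec(),4))
E
python3 - <<'E'
from h import *
w=load("wrist0");s=r.sense();R,_=cv2.Rodrigues(w["rvec"]);C=-R.T@w["tvec"]
print("cam in tool",s["ee_rot"].T@(C-s["tcp_pos"]),"axis in tool",s["ee_rot"].T@R.T)
go((.46,.03,.35),0)
E
```

```text
cam in tool [ 0.08081905 -0.00065785 -0.09279257] axis in tool [[-2.46916077e-03 -9.55501744e-01 -2.94975117e-01]
 [ 9.99996547e-01 -2.62452199e-03  1.30801177e-04]
 [-8.99149433e-04 -2.94973776e-01  9.55504926e-01]]
shift [418.9 432.2 -57.8] turn [ 1.700e-03  2.000e-04 -3.659e-01]
```

```bash
python3 -m pendant '[[[45,46,-7],[0,0,-0.05]],[[90,92,-14],[0,0,-0.1]],[[120,124,-20],[0,0,-0.15]],[[150,155,-25],[0,0,-0.2]],[[180,186,-30],[0,0,-0.25]],[[210,216,-35],[0,0,-0.3]],[[240,246,-40],[0,0,-0.366]],[[270,278,-45],[0,0,-0.366]],[[300,309,-50],[0,0,-0.366]],[[330,340,-50],[0,0,-0.366]]]'; python3 -c "
from h import *
go((.46,.03,.35),0)"
```

```text
time_s: 1.15
tcp_pos: [0.4104, 0.1464, 0.3431]
ee_rot: [[1.0, 0.001, 0.002], [0.001, -1.0, 0.001], [0.002, -0.001, -1.0]]
wrist_force: [0.2, 0.4, -0.3]
gripper_width: 1.004
gripper_force: 0.0
shift [ 49.5 116.4  -7. ] turn [-0.0011 -0.0015  0.0007]
```

```bash
python3 -m pendant '[[[17,40,-2],[0,0,0]],[[34,80,-5],[0,0,0]],[[50,116,-7],[0,0,0]],[[50,116,-7],[0,0,0]],[[50,116,-7],[0,0,0]],[[50,116,-7],[0,0,0]]]' 0.45; python3 -c "
from h import *
w=snap('wrist','w1');cv2.imwrite('pics/w1.png',w['frame'][...,::-1])
print(r.sense()['tcp_pos'],proj(w,[[.487,.08,.145],[.45,-.177,.132]]))"
```

```text
time_s: 1.75
tcp_pos: [0.4597, 0.0325, 0.349]
ee_rot: [[1.0, 0.001, -0.001], [0.001, -1.0, 0.0], [-0.001, -0.0, -1.0]]
wrist_force: [0.5, -0.2, -0.7]
gripper_width: 0.541
gripper_force: 0.0
[0.45972298 0.03288148 0.34910382] [[210.12538661 153.12511633]
 [445.32443318 183.70739361]]
```

View pics/w1.png

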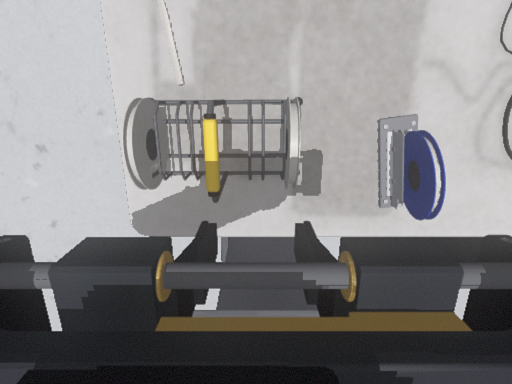

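```bash
python3 - <<'E'
from h import *
w=load("w1")
m=mask(w,(18,120,60),(35,255,255)); m[220:]=0
rc=cv2.minAreaRect(big(m)[0]);b=cv2.boxPoints(rc);print(rc,onz(w,b,.152).round(4).tolist(),onz(w,[rc[0]],.150))
# stand: red-free grey base corners skipped; blue blob
m=mask(w,*BLU);c=big(m)[0];print(cv2.contourArea(c),cv2.fitEllipse(c),cv2.boundingRect(c))
go((.40,-.177,.35),8)
E
```

```text
((211.0249481201172, 154.99876403808594), (72.5094223022461, 14.232221603393555), 87.1375961303711) [[0.5215, 0.0851, 0.152], [0.5222, 0.0713, 0.152], [0.4485, 0.0705, 0.152], [0.4478, 0.0854, 0.152]] [[0.48599197 0.07839733 0.15      ]]Traceback (most recent call last):
  File "<stdin>", line 6, in <module>
cv2.error: OpenCV(4.12.0) /io/opencv/modules/imgproc/src/shapedescr.cpp:361: error: (-201:Incorrect size of input array) There should be at least 5 points to fit the ellipse in function 'fitEllipseNoDirect'
```

```bash
python3 -m pendant '[[[-14,48,0],[0,0,-0.05]],[[-28,95,0],[0,0,-0.1]],[[-42,140,0],[0,0,-0.14]],[[-56,180,0],[0,0,-0.14]],[[-60,210,0],[0,0,-0.14]],[[-60,210,0],[0,0,-0.14]],[[-60,210,0],[0,0,-0.14]],[[-60,210,0],[0,0,-0.14]]]'; python3 -c "
from h import *
w=snap('wrist','w2');cv2.imwrite('pics/w2.png',w['frame'][...,::-1])
print(r.sense()['tcp_pos'],proj(w,[[.45,-.177,.132],[.45,-.177,.0]]),hsv(load('w1'))[175,435])"
```

```text
time_s: 2.6
tcp_pos: [0.4004, -0.1768, 0.3493]
ee_rot: [[0.99, 0.142, 0.0], [0.142, -0.99, 0.0], [0.0, -0.0, -1.0]]
wrist_force: [0.1, 0.0, 0.1]
gripper_width: 0.448
gripper_force: 0.0
[ 0.40047985 -0.17672442  0.34926148] [[263.12212574 130.42317482]
 [260.82863385 121.05772817]] [117 101 207]
```

View pics/w2.png

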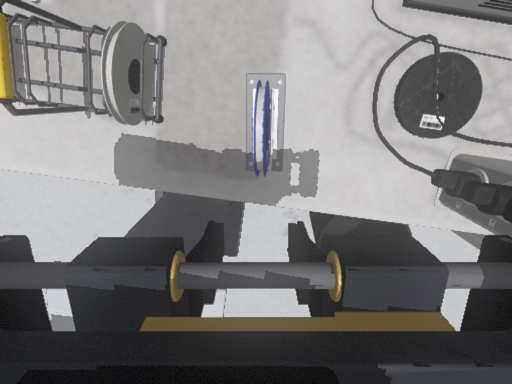

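```bash
python3 - <<'E'
from h import *
w=load("w2")
m=mask(w,(105,90,40),(130,255,255)); m[200:]=0;m[:,:230]=0;m[:,310:]=0
ys,xs=np.nonzero(m);print(len(xs),ys.min(),ys.max())
mid=[]
for y in range(88,172,6):
    q=xs[ys==y]
    if len(q):mid.append(((q.min()+q.max())/2,y));print(y,q.min(),q.max())
for uv in ((263.5,80),(263.5,177)):
  for z in(.074,.1,.132):print(uv,z,onz(w,uv,z).round(4))
for y in(120,126,132):
    q=xs[ys==y];print(y,onz(w,((q.min()+q.max())/2,y),.132).round(4),onz(w,[(q.min()-.5,y),(q.max()+.5,y)],.132).round(4)[:,1])
print("base",onz(w,[(247,73.5),(284,73.5),(284,170),(247,170)],.01).round(4).tolist())
s=load("scene0");m=mask(s,(105,130,60),(130,255,255));c=[k for k in big(m,3)];print([cv2.boundingRect(k) for k in c])
E
```

```text
325 82 174
88 257 266
94 256 265
100 255 265
106 255 268
112 255 265
118 254 264
124 254 265
130 254 264
136 254 265
142 254 264
148 254 266
154 254 265
160 254 264
166 255 265
(263.5, 80) 0.074 [[ 0.5027 -0.1711  0.074 ]]
(263.5, 80) 0.1 [[ 0.5011 -0.1707  0.1   ]]
(263.5, 80) 0.132 [[ 0.4992 -0.1701  0.132 ]]
(263.5, 177) 0.074 [[ 0.385  -0.1887  0.074 ]]
(263.5, 177) 0.1 [[ 0.3917 -0.187   0.1   ]]
(263.5, 177) 0.132 [[ 0.4    -0.1849  0.132 ]]
120 [[ 0.46   -0.1712  0.132 ]] [-0.1655 -0.1768]
126 [[ 0.4539 -0.1721  0.132 ]] [-0.1664 -0.1778]
132 [[ 0.4478 -0.1729  0.132 ]] [-0.1672 -0.1787]
base [[0.5116, -0.1484, 0.01], [0.5188, -0.1992, 0.01], [0.3836, -0.2222, 0.01], [0.3757, -0.1664, 0.01]]
[(318, 165, 54, 42), (245, 144, 32, 20), (376, 118, 21, 12)]
```

```bash
python3 -m pendant '[[[25,5,20],[0,0,0]],[[45,8,50],[0,0,0]],[[45,8,85],[0,0,0]],[[45,8,115],[0,0,0]],[[45,8,140],[0,0,0]],[[45,8,160],[0,0,0]],[[45,8,172],[0,0,0]],[[45,8,177],[0,0,0]],[[45,8,177],[0,0,0]],[[45,8,177],[0,0,0]]]'; python3 -c "
from h import *
w=snap('wrist','w3');cv2.imwrite('pics/w3.png',w['frame'][...,::-1])"
```

```text
time_s: 3.65
tcp_pos: [0.4465, -0.1791, 0.1729]
ee_rot: [[0.99, 0.141, 0.001], [0.141, -0.99, -0.0], [0.001, 0.0, -1.0]]
wrist_force: [0.4, 0.8, -0.2]
gripper_width: 0.453
gripper_force: 0.0
```

View pics/w3.png

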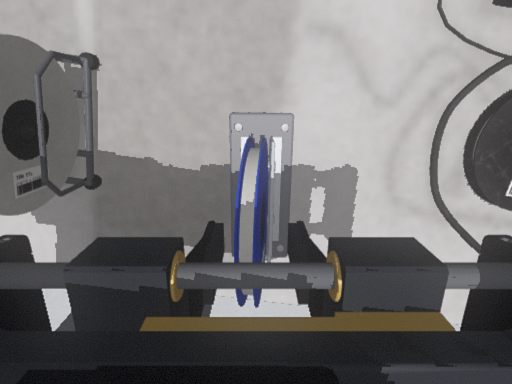

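The reel (column ~250 at row 260) is between the fingers (columns 215–300), leaning slightly left. Close.

```bash
python3 -m pendant '[[[0,0,0],[0,0,0]],[[0,0,0],[0,0,0]],[[0,0,0],[0,0,0]],[[0,0,0],[0,0,0]],[[0,0,0],[0,0,0]],[[0,0,0],[0,0,0]],[[0,0,0],[0,0,0]]]' 0; python3 -m pendant '[[[0,0,-4],[0,0,0]],[[0,0,-10],[0,0,0]],[[0,0,-20],[0,0,0]],[[0,0,-35],[0,0,0]],[[0,0,-60],[0,0,0]],[[0,0,-90],[0,0,0]],[[0,0,-110],[0,0,0]],[[0,0,-110],[0,0,0]],[[0,0,-110],[0,0,0]]]'; python3 -c "
from h import *
w=snap('wrist','w4');cv2.imwrite('pics/w4.png',w['frame'][...,::-1]);snap('scene','s4')
m=mask(w,(105,90,40),(130,255,255)); ys,xs=np.nonzero(m)
for y in range(60,250,15):
    q=xs[(ys==y)&(xs>200)&(xs<320)]
    if len(q):print(y,q.min(),q.max())
go((.487,.124,.283),0)"
```

```text
time_s: 4.4
tcp_pos: [0.4459, -0.1799, 0.1724]
ee_rot: [[0.99, 0.14, 0.0], [0.14, -0.99, -0.001], [0.0, 0.001, -1.0]]
wrist_force: [-0.2, -2.8, -0.1]
gripper_width: 0.126
gripper_force: 29.4
time_s: 5.3
tcp_pos: [0.4454, -0.1789, 0.2825]
ee_rot: [[0.99, 0.14, 0.001], [0.14, -0.99, 0.001], [0.001, -0.001, -1.0]]
wrist_force: [-0.6, -0.6, -1.4]
gripper_width: 0.124
gripper_force: 30.0
150 247 264
165 246 265
180 245 265
195 245 266
210 245 265
225 245 266
240 245 266
shift [  83.9 -294.3   -1.6] turn [-0.0012  0.0024  0.1401]
```

View pics/w4.png

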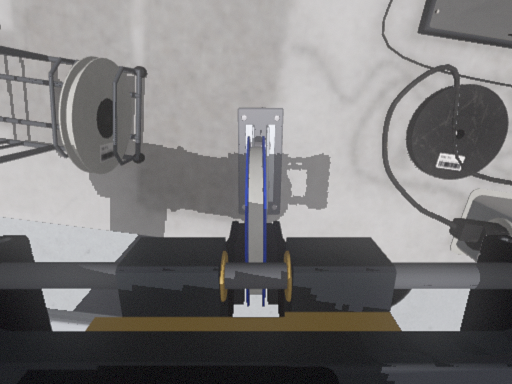

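```bash
python3 -m pendant '[[[0,0,-30],[0,0,0]],[[0,-15,-58],[0,0,0.02]],[[1,-45,-58],[0,0,0.05]],[[2,-80,-58],[0,0,0.08]],[[3,-115,-58],[0,0,0.11]],[[4,-150,-58],[0,0,0.14]],[[5,-185,-58],[0,0,0.14]],[[5,-213,-58],[0,0,0.14]],[[5,-213,-58],[0,0,0.14]],[[5,-213,-58],[0,0,0.14]]]'; python3 -c "
from h import *
w=snap('wrist','w5');cv2.imwrite('pics/w5.png',w['frame'][...,::-1])
s=r.sense();print(s['tcp_pos'],s['gripper_width'])
m=mask(w,(18,120,60),(35,255,255)); m[240:]=0
rc=cv2.minAreaRect(big(m)[0]);b=cv2.boxPoints(rc);print(rc,onz(w,b,.152).round(4).tolist(),onz(w,[rc[0]],.152))"
```

```text
time_s: 6.4
tcp_pos: [0.4206, 0.0325, 0.3392]
ee_rot: [[1.0, 0.002, -0.002], [0.002, -1.0, -0.001], [-0.002, 0.001, -1.0]]
wrist_force: [-0.2, 0.4, -1.5]
gripper_width: 0.121
gripper_force: 30.0
[0.42069827 0.03194718 0.33939834] 0.12468378601992194
((207.7069091796875, 115.01725006103516), (82.56316375732422, 15.385169982910156), 86.633544921875) [[0.5219, 0.085, 0.152], [0.5226, 0.0712, 0.152], [0.4479, 0.0698, 0.152], [0.447, 0.0847, 0.152]] [[0.4863661  0.07769715 0.152     ]]
```

View pics/w5.png

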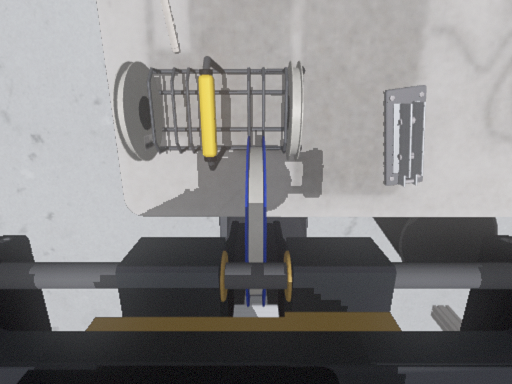

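```bash
python3 - <<'E'
from h import *
w=load("w5");g=cv2.cvtColor(w["frame"],cv2.COLOR_RGB2GRAY)
for a,b in((74,92),(98,118),(80,118)):print(a,b,np.round(g[a:b,150:305].mean(0)).astype(int).tolist() if b-a<30 else "")
for x in(.5,.52):
  for y in(-55,-37,37,55):print(x,y,proj(w,[[x,.078+y/1000,.06]]).round(1).tolist())
# front rim of held reel
m=mask(w,(105,90,40),(130,255,255));ys,xs=np.nonzero(m);k=(xs>235)&(xs<275)&(ys<240);print("rim row",ys[k].min())
s=r.sense()
for dx in(-.004,0,.004):
  P=[s["tcp_pos"]+s["ee_rot"]@np.array([dx+.058*np.cos(t),0,.099+.058*np.sin(t)]) for t in np.radians(np.arange(-90,91,3))]
  q=proj(w,P);print(dx,q[:,1].min(),q[q[:,1].argmin()])
a=cv2.resize(w["frame"][50:175,110:320],None,fx=3.8,fy=3.8,interpolation=cv2.INTER_CUBIC);cv2.imwrite("pics/w5c.png",a[...,::-1])
E
```

```text
74 92 [92, 102, 108, 109, 114, 114, 115, 117, 116, 112, 117, 142, 149, 114, 112, 135, 161, 162, 162, 161, 138, 113, 107, 105, 145, 159, 159, 160, 165, 166, 166, 163, 132, 110, 114, 129, 115, 108, 108, 155, 168, 167, 167, 167, 166, 150, 136, 118, 133, 176, 183, 191, 199, 200, 201, 202, 203, 204, 204, 196, 184, 171, 154, 139, 145, 166, 166, 165, 163, 161, 161, 150, 120, 107, 107, 110, 127, 153, 154, 158, 161, 161, 160, 160, 160, 159, 159, 160, 160, 161, 162, 162, 161, 162, 162, 164, 162, 113, 115, 102, 105, 150, 156, 164, 165, 164, 163, 163, 162, 161, 162, 155, 109, 115, 109, 143, 163, 163, 164, 164, 164, 164, 164, 164, 165, 165, 165, 165, 165, 165, 165, 161, 113, 106, 105, 97, 110, 109, 98, 106, 107, 111, 151, 195, 193, 192, 192, 192, 192, 192, 177, 131, 176, 172, 171]
98 118 [110, 109, 95, 98, 105, 106, 106, 107, 106, 106, 107, 106, 112, 140, 160, 128, 113, 137, 169, 171, 172, 165, 136, 118, 109, 126, 165, 176, 175, 175, 176, 176, 176, 175, 151, 145, 110, 108, 117, 110, 141, 172, 172, 172, 173, 174, 174, 164, 117, 120, 165, 188, 198, 205, 207, 209, 210, 211, 212, 213, 208, 196, 183, 162, 132, 138, 176, 177, 177, 177, 172, 119, 110, 112, 111, 112, 113, 113, 113, 110, 123, 172, 174, 173, 172, 172, 172, 173, 174, 174, 174, 174, 173, 172, 172, 173, 170, 124, 115, 105, 96, 108, 122, 173, 174, 172, 171, 170, 170, 169, 170, 166, 112, 124, 111, 147, 170, 171, 170, 170, 170, 170, 170, 170, 170, 171, 171, 170, 170, 171, 169, 129, 111, 110, 101, 107, 126, 101, 69, 83, 105, 115, 169, 221, 220, 218, 217, 217, 218, 218, 208, 145, 194, 190, 173]
80 118 
0.5 -55 [[263.6, 99.2]]
0.5 -37 [[248.9, 99.2]]
0.5 37 [[188.3, 99.2]]
0.5 55 [[173.5, 99.2]]
0.52 -55 [[263.8, 81.8]]
0.52 -37 [[248.8, 81.8]]
0.52 37 [[187.1, 81.8]]
0.52 55 [[172.1, 81.8]]
rim row 136
-0.004 140.47902092565067 [257.48271746 140.47902093]
0 134.5344731712711 [257.52231384 134.53447317]
0.004 128.48904214596573 [257.52828191 128.48904215]
```

View pics/w5c.png

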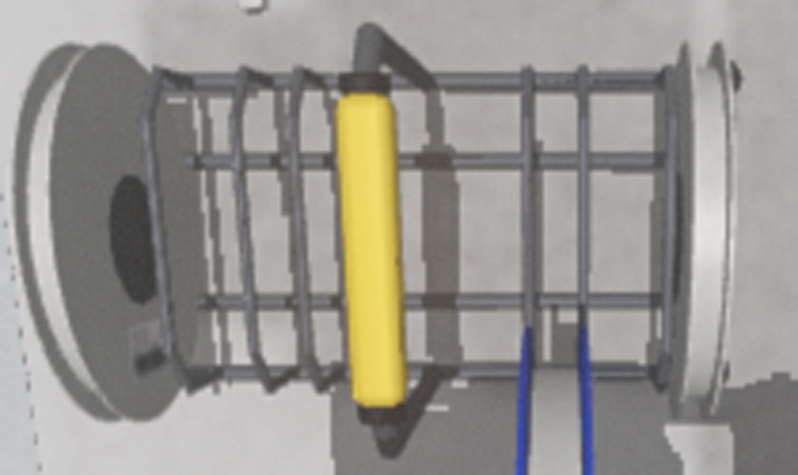

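```bash
python3 -m pendant '[[[35,0,0],[0,0,0]],[[66,0,20],[0,0,0]],[[66,0,55],[0,0,0]],[[66,0,85],[0,0,0]],[[66,0,100],[0,0,0]],[[66,0,104],[0,0,0]],[[66,0,104],[0,0,0]],[[66,0,104],[0,0,0]]]'; python3 - <<'E'
from h import *
s=r.sense();print(s["tcp_pos"],s["ee_rot"].round(4).tolist())
w=snap("wrist","w6");sc=snap("scene","s6")
g=cv2.cvtColor(w["frame"],cv2.COLOR_RGB2GRAY)
a=w["frame"][100:250,170:350];a=cv2.resize(a,None,fx=2.2,fy=3.3,interpolation=cv2.INTER_CUBIC)
p=proj(sc,[.486,.0325,.13])[0].astype(int);print(p)
b=sc["frame"][p[1]-75:p[1]+75,p[0]-60:p[0]+60];b=cv2.resize(b,None,fx=3.2,fy=3.3,interpolation=cv2.INTER_CUBIC)
cv2.imwrite("pics/c6.png",np.hstack([a,b])[...,::-1])
E
```

```text
time_s: 7.25
tcp_pos: [0.4877, 0.0318, 0.2372]
ee_rot: [[1.0, -0.0, 0.002], [-0.0, -1.0, 0.0], [0.002, -0.0, -1.0]]
wrist_force: [0.0, -0.4, -1.1]
gripper_width: 0.122
gripper_force: 30.0
[0.48768161 0.03178886 0.23723713] [[1.0, -0.0004, 0.0019], [-0.0004, -1.0, 0.0004], [0.0019, -0.0004, -1.0]]
[273 217]
```

View pics/c6.png

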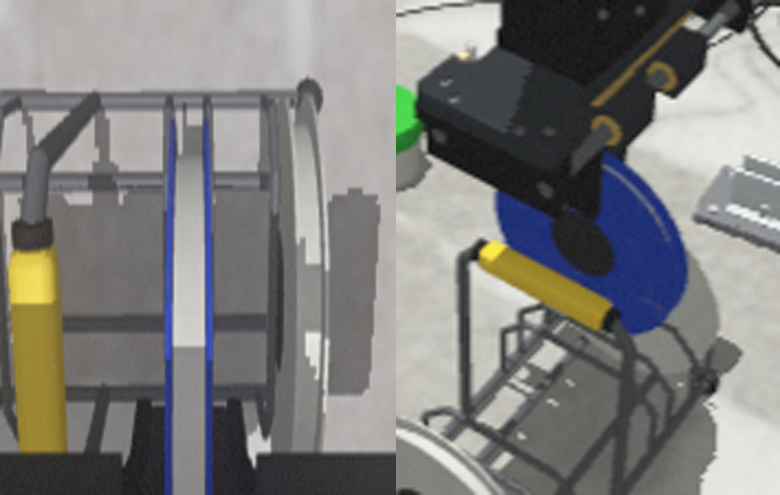

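Reel (crop col 189) is centred over the slot wires (169/208). Descend.

```bash
python3 -m pendant '[[[0,0,10],[0,0,0]],[[0,0,20],[0,0,0]],[[0,0,30],[0,0,0]],[[0,0,40],[0,0,0]],[[0,0,50],[0,0,0]],[[0,0,58],[0,0,0]],[[0,0,63],[0,0,0]],[[0,0,66],[0,0,0]],[[0,0,66],[0,0,0]],[[0,0,66],[0,0,0]]]'; python3 -m pendant '[[[0,0,1],[0,0,0]],[[0,0,2],[0,0,0]],[[0,0,3],[0,0,0]],[[0,0,3],[0,0,0]]]'
```

```text
time_s: 8.35
tcp_pos: [0.4873, 0.0322, 0.1705]
ee_rot: [[1.0, 0.0, 0.001], [0.0, -1.0, 0.0], [0.001, -0.0, -1.0]]
wrist_force: [0.1, -1.2, -0.5]
gripper_width: 0.121
gripper_force: 30.0
time_s: 8.75
tcp_pos: [0.4869, 0.032, 0.1672]
ee_rot: [[1.0, 0.0, -0.0], [0.0, -1.0, -0.0], [-0.0, 0.0, -1.0]]
wrist_force: [-0.3, -0.7, -0.1]
gripper_width: 0.125
gripper_force: 30.0
```

```bash
python3 -m pendant '[[[0,0,1],[0,0,0]],[[0,0,2],[0,0,0]],[[0,0,2],[0,0,0]]]';python3 -m pendant '[[[0,0,0.5],[0,0,0]],[[0,0,1],[0,0,0]],[[0,0,1],[0,0,0]]]'
```

```text
time_s: 9.05
tcp_pos: [0.4871, 0.0321, 0.1653]
ee_rot: [[1.0, 0.0, 0.0], [0.0, -1.0, -0.0], [0.0, 0.0, -1.0]]
wrist_force: [0.6, -0.5, 0.3]
gripper_width: 0.126
gripper_force: 30.0
time_s: 9.35
tcp_pos: [0.4872, 0.0321, 0.165]
ee_rot: [[1.0, 0.001, 0.001], [0.001, -1.0, -0.0], [0.001, 0.0, -1.0]]
wrist_force: [-1.9, 0.5, 5.5]
gripper_width: 0.126
gripper_force: 30.0
```

```bash
python3 -m pendant '[[[0,0,0],[0,0,0]],[[0,0,0],[0,0,0]],[[0,0,0],[0,0,0]],[[0,0,0],[0,0,0]],[[0,0,0],[0,0,0]],[[0,0,0],[0,0,0]],[[0,0,0],[0,0,0]],[[0,0,0],[0,0,0]]]' 0.27;python3 -m pendant '[[[0,0,-10],[0,0,0]],[[0,0,-30],[0,0,0]],[[0,0,-60],[0,0,0]],[[0,0,-95],[0,0,0]],[[-30,-20,-120],[0,0,0]],[[-60,-46,-130],[0,0,0]],[[-60,-46,-130],[0,0,0]],[[-60,-46,-130],[0,0,0]]]'; python3 - <<'E'
from h import *
w=snap("wrist","w7");sc=snap("scene","s7");s=r.sense();print(s["tcp_pos"])
m=mask(w,(18,120,60),(35,255,255)); m[240:]=0
rc=cv2.minAreaRect(big(m)[0]);b=cv2.boxPoints(rc);print(rc,onz(w,b,.152).round(4).tolist(),onz(w,[rc[0]],.152))
a=w["frame"][20:220,100:400];a=cv2.resize(a,None,fx=1.5,fy=2.2)
p=proj(sc,[.486,.0325,.1])[0].astype(int)
b=sc["frame"][p[1]-75:p[1]+75,p[0]-60:p[0]+60];b=cv2.resize(b,(350,440),interpolation=cv2.INTER_CUBIC)
cv2.imwrite("pics/c7.png",np.hstack([a,b])[...,::-1])
E
```

```text
time_s: 10.15
tcp_pos: [0.487, 0.0321, 0.1642]
ee_rot: [[1.0, 0.0, -0.0], [0.0, -1.0, -0.0], [-0.0, 0.0, -1.0]]
wrist_force: [0.2, 0.5, -0.0]
gripper_width: 0.269
gripper_force: 0.0
time_s: 10.95
tcp_pos: [0.4267, 0.0785, 0.2954]
ee_rot: [[1.0, 0.002, 0.002], [0.002, -1.0, 0.001], [0.002, -0.001, -1.0]]
wrist_force: [0.7, 0.4, 0.1]
gripper_width: 0.273
gripper_force: 0.0
[0.42722687 0.07785545 0.29427213]
((256.5, 127.5), (95.0, 17.0), 90.0) [[0.5215, 0.0852, 0.152], [0.5215, 0.0723, 0.152], [0.4468, 0.0716, 0.152], [0.4468, 0.0858, 0.152]] [[0.48590314 0.07872817 0.152     ]]
```

View pics/c7.png

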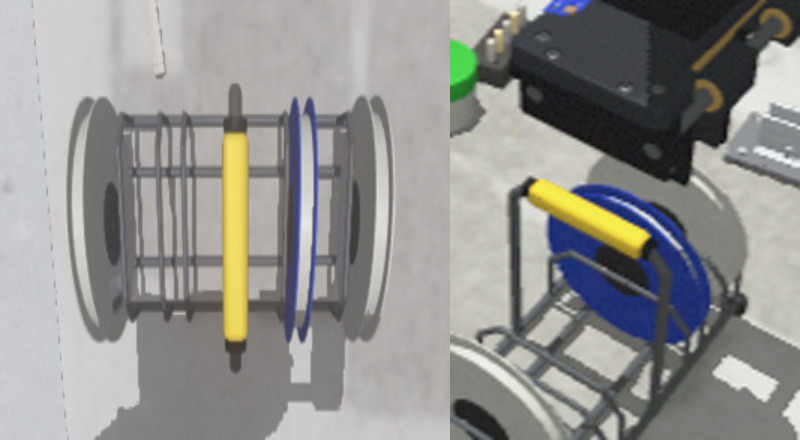

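Blue reel sits level with the silver ones; handle at (0.486, 0.079). Grasp it.

```bash
python3 -m pendant '[[[30,0,0],[0,0,0]],[[59,-1,10],[0,0,0]],[[59,-1,35],[0,0,0]],[[59,-1,60],[0,0,0]],[[59,-1,80],[0,0,0]],[[59,-1,92],[0,0,0]],[[59,-1,98],[0,0,0]],[[59,-1,100],[0,0,0]],[[59,-1,100],[0,0,0]],[[59,-1,100],[0,0,0]]]' 0.45;python3 -m pendant '[[[0,0,0],[0,0,0]],[[0,0,0],[0,0,0]],[[0,0,0],[0,0,0]],[[0,0,0],[0,0,0]],[[0,0,0],[0,0,0]],[[0,0,0],[0,0,0]],[[0,0,0],[0,0,0]]]' 0;python3 -m pendant '[[[0,0,-1],[0,0,0]],[[0,0,-3],[0,0,0]],[[0,0,-6],[0,0,0]],[[0,0,-10],[0,0,0]],[[0,0,-15],[0,0,0]],[[0,0,-20],[0,0,0]],[[0,0,-20],[0,0,0]]]'
```

```text
time_s: 12.05
tcp_pos: [0.4865, 0.0791, 0.1949]
ee_rot: [[1.0, 0.0, 0.001], [0.0, -1.0, 0.0], [0.001, -0.0, -1.0]]
wrist_force: [-0.3, -0.1, 1.1]
gripper_width: 0.447
gripper_force: 0.0
time_s: 12.75
tcp_pos: [0.4859, 0.0788, 0.1945]
ee_rot: [[1.0, 0.0, -0.0], [0.0, -1.0, -0.001], [-0.0, 0.001, -1.0]]
wrist_force: [-1.3, -1.9, 2.4]
gripper_width: 0.157
gripper_force: 30.0
time_s: 13.45
tcp_pos: [0.4865, 0.0793, 0.2152]
ee_rot: [[1.0, 0.0, 0.002], [0.0, -1.0, 0.001], [0.002, -0.001, -1.0]]
wrist_force: [0.9, 0.7, -6.7]
gripper_width: 0.158
gripper_force: 30.0
```

Weight (~6.7 N) carried; continue to 10 cm gently.

```bash
python3 -m pendant '[[[0,0,-5],[0,0,0]],[[0,0,-15],[0,0,0]],[[0,0,-27],[0,0,0]],[[0,0,-40],[0,0,0]],[[0,0,-53],[0,0,0]],[[0,0,-65],[0,0,0]],[[0,0,-75],[0,0,0]],[[0,0,-80],[0,0,0]],[[0,0,-80],[0,0,0]],[[0,0,-80],[0,0,0]]]';python3 -m pendant '[[[0,0,0],[0,0,0]],[[0,0,0],[0,0,0]],[[0,0,0],[0,0,0]],[[0,0,0],[0,0,0]],[[0,0,0],[0,0,0]]]'; python3 - <<'E'
from h import *
w=snap("wrist","w8");sc=snap("scene","s8")
a=cv2.resize(w["frame"],(400,300));b=cv2.resize(sc["frame"][60:340,130:400],(400,300))
cv2.imwrite("pics/c8.png",np.hstack([a,b])[...,::-1])
E
```

```text
time_s: 14.45
tcp_pos: [0.4856, 0.079, 0.2938]
ee_rot: [[1.0, -0.0, -0.001], [-0.0, -1.0, -0.0], [-0.001, 0.0, -1.0]]
wrist_force: [0.1, -0.8, -7.5]
gripper_width: 0.157
gripper_force: 30.0
time_s: 14.95
tcp_pos: [0.486, 0.0791, 0.2942]
ee_rot: [[1.0, 0.0, -0.0], [0.0, -1.0, -0.0], [-0.0, 0.0, -1.0]]
wrist_force: [-0.4, -0.8, -7.0]
gripper_width: 0.155
gripper_force: 30.0
```

View pics/c8.png

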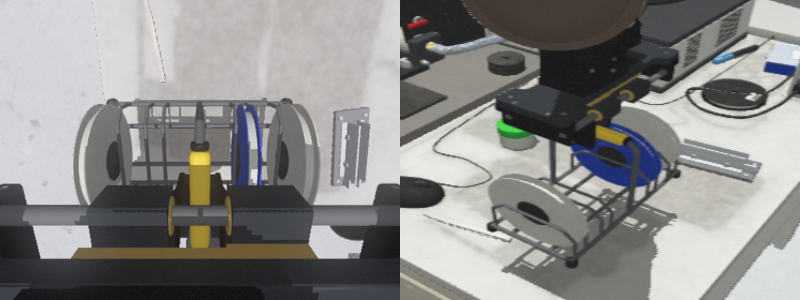

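The rack hangs level about 10 cm up, with all three reels in their slots; handing in.

```bash
python3 -c "
from station import r
print(r.finish_job())"
```

```text
the job is handed in; nothing more can be done
None
```

I set the blue reel into the rack's right-hand empty slot and let go of it. I then lifted the rack by its handle about 10 cm and handed the job in holding it level and still, with all three reels in their slots in the last pictures. No verdict was returned.

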